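# Press a glued leather-faced block in the bench screw press

## Robot

A 6-joint arm with a two-finger parallel gripper is mounted at the origin on the work surface. World frame = base frame: x ahead of the robot, y to its left, z up, the work surface at z = 0. Lengths are in m, angles in degrees, forces in N, time in s.
With the tool pointing down it reaches from about 0.225 to 0.725 m from the base axis. Payload 3.1 kg.
Tool frame: the origin (TCP) lies midway between the tips of the shut fingers; the grasp point (between the pads) lies bot.grip_point_offset behind it (bot.grip_point_offset is the distance from the TCP to the grasp point, in m); x points along the fingers, y is the direction in which the jaws open and shut, and the axes are right-handed (so a half turn about x gives the same grasp; the last joint's range is limited). The gripper opens to 85 mm and grips with 20 to 120 N. Pads are 22 mm wide; open, the fingers measure 114 mm over their backs; the gripper's body (76 mm by 85 mm) begins 54 mm behind the grasp point. The pads swing forward as they close: fully open they stand 13 mm farther back than shut.
Start: joints at [-76.822, 2.75, 5.684, 92.934, 0, 82.678], TCP at [0.184, -0.492, 0.231] pointing down, gripper open.
Joint ranges: [-166.93, 166.93], [-56.73, 111.36], [-69.38, 81.34], [-121.58, 131.49], [-85.45, 84.26], [-180, 180]. Speed limits (degrees/s): [159.86, 159.86, 180, 180, 180, 180].

## Interface

Orientations are given as [roll, pitch, yaw] about the fixed x, y, z axes, in that order (R = Rz(yaw) Ry(pitch) Rx(roll)).
In Python, from plant import status, optics, bot gives the robot as it stands. The module is installed in compiled form; this text tells all that it offers.
- The arm moves only by the tool carry_out, never from a script. Its arguments are lists of equal length, an entry for each row: "dr": the turn, a rotation vector about the tool's x, y, z in degrees, a list of three; "slide": the shift along the tool's x, y, z in m, a list of three; "claw": the closure, from 0 (fully open) to 1 (shut). In form: {"dr": [[rx, ry, rz], ...], "slide": [[x, y, z], ...], "claw": [claw, ...]}. A call has 1 to 8 rows; each row is the pose to reach, as a shift and turn from the pose measured when the call began, along the tool's axes at that moment; what a row does not reach only later rows make up. A row lasts 1/8 s, in which the tool goes at most 62.5 mm and 10.7 degrees, less where a joint would pass 70% of its speed; a pose out of reach is approached as far as the arm can. A call with a gripper value outside its range is refused whole. The fingers move at their own pace and stop on an object; "squeeze" is the grip in N (left out, the last holds). Time passes only in rows, so rows that repeat a pose let the fingers close. It gives the time, the measured TCP pose, the force and the opening at its end, in the units of the state.
- status.get_state(): the state, without advancing time (a new reading comes with each control period).
- optics.get_image(name): name is "side" or "top"; returns a dict with "img" (480x640x3 uint8, blue, green, red), "mtx" (3x3 intrinsics, pixels), "rvec" (rotation vector, rad) and "tvec" (3), from world to camera coordinates, as OpenCV has them. Camera axes: x right, y down, z forward; pixel columns grow to the right and rows downward; lengths in m; the calibration is good to about 2 mm. A picture is of the moment at which its call begins. There is no depth.
- bot.close_job(): hands the job in, once; it reports no verdict.
The state is a dict: "time": time; "joints": joint angles; "joint_velocities": joint speeds; "tau": joint torques, N m; "tcp_pos": TCP position; "ee_rot": TCP orientation; "wrist_force": force on the tool from outside, world axes, zero at the start; "ft_torque": the same for the moment, N m; "gripper_width": opening from 0.0 (shut) to 1.0 (fully open).
Only numpy, scipy, OpenCV 4.12 (cv2) and the standard library are available. Lean on these libraries where they do the work, as an engineer would, in place of code of your own. Each camera call takes 0.05 s, during which the arm holds its last target.

## Task

Push the press's sliding bed, which carries the orange leather-faced block, fully home under the press, then wind the T-handle down (clockwise seen from above), half turn by half turn, until the foot bears firmly on the block with about 60 N: firm enough for the glue to hold, but without crushing the leather. Then let go, leaving the block in the bed's pocket and the things around the press where they are.

Things in the scene. Friction and masses are not known exactly. Their poses are not given: they have to be found in the camera images.
- knob_center (a point): Centre of the bed's upright black knob (22 mm across, 32 to 68 mm above the table; this point is 50 mm up). Its frame's x axis: the level direction in which the bed is pushed home. The knob is 130 mm before the middle of the pocket; with the bed home it is 130 mm before the screw axis.
- bed (a joint): Travel of the sliding bed: 0 m = drawn out towards the front (as at the start), 0.060 m = home against its stop, with the block centred under the foot. It slides with about 2.5 N of friction and stays where it is left.
- pocket (a point): Middle of the floor of the pocket in the aluminium bed, 34 mm above the table; axes as knob_center. Pocket 84 x 72 mm with a rim 6 mm high.
- block_center (a point): Centre of the loose block lying in the pocket: wood 76 x 64 x 26 mm with an orange leather top face, 150 g; z up.
- block: The same block; origin at the centre of its underside.
- press: The green press with the bed it carries; origin on the screw axis at table level, x axis as knob_center. Under its crosshead hangs a round dark steel foot, 48 mm across, moved by the screw. Its start height varies by 8 mm and is not given: feel for the block. The foot is sprung: from touch, the force on the block grows up to 20 N per mm. Above 120 N the leather is crushed.
- handle_center (a point): Middle of the T-handle's steel bar, on the vertical screw axis, 194 mm above the table; it keeps its height. The bar, 12 mm thick, runs along this frame's y, 75 mm each way, with 17 mm end balls (red +y, black -y) centred at 78 mm. Hub 28 mm across. Grip the bar 55 mm from the axis; 34 mm is free under it down to the collar (42 mm across), 48 mm to the crosshead's nuts.
- handle (a joint): Angle of the T-handle, rad, growing clockwise seen from above; lowers the foot 3.18 mm per rad. Starts at 0.2 to 1.4; the foot meets the block between 4.4 and 7.2, and bears with 60 N about 1 rad later. Takes 0.30 N m to turn freely (5.5 N at 55 mm from the axis), 0.49 N m at 60 N on the block (9 N), 0.68 N m at 120 N (12.4 N). It stays where it is left.
- glue: Bystander: white glue jar with blue cap, loose on the table; leave it alone (origin under its middle).
- thread: Bystander: orange thread spool, loose on the table; leave it alone (origin under its middle).
- mallet: Bystander: hammer with dark wooden head, loose on the table; leave it alone (origin under its middle).
- awl: Bystander: awl with wooden handle, loose on the table; leave it alone (origin under its middle).
- brushpot: Bystander: blue ceramic cup, loose on the table; leave it alone (origin under its middle).
- cover: Bystander: stack of three leather-covered boards, loose on the table; leave it alone (origin under its middle).
There are look-alikes about, which are no part of the job. What is shaped like the block but purple or white is not meant.

How it is judged:
By the outcome, as a careful person would: the job done as asked, in the order asked, and still so for the second after the job is handed in, with the robot touching nothing.
It also fails if it takes over 72 s, if anything falls off the work surface, if the arm or the gripper's body presses on something with over 40 N, if the wrist force passes 120 N, or if a joint passes its speed limit or range.

## Working session

There is one attempt and no reset: what is moved stays moved. The work goes in short steps, Python scripts to look and compute and a tool call to move; the robot and the scene stay as the last step left them, time stands still between calls to the robot, and variables do not carry over. Pictures are saved under pics/ and viewed, and the job is handed in when it is done.

Besides the shell and the picture viewer there is one more tool, called after "Emit:" as name(argument=value, ...) on one line, values as JSON. carry_out: Moves the arm, as the interface text tells. Its arguments: {"type":"object","properties":{"dr":{"type":"array","items":{"type":"array","items":{"type":"number"}}},"slide":{"type":"array","items":{"type":"array","items":{"type":"number"}}},"claw":{"type":"array","items":{"type":"number"}},"squeeze":{"type":"number"}},"required":["dr","slide","claw"]}

```bash
mkdir -p pics; ls; python3 - <<'E'
from plant import status, optics, bot
import cv2
print(status.get_state(), bot.grip_point_offset)
for n in("side","top"):
    d=optics.get_image(n); cv2.imwrite(f"pics/{n}0.png",d["img"]); print(n,d["mtx"],d["rvec"],d["tvec"])
E
```

```text
pics
{'time': 0.0, 'joints': array([-7.68224960e+01,  2.79203529e+00,  5.59148097e+00,  9.29324761e+01,
       -8.72001663e-04,  8.26789679e+01]), 'joint_velocities': array([-0.12628541, -0.06425286, -0.06864254,  0.0484251 , -0.06225982,
        0.13673769]), 'tau': array([-1.79261951e-03, -3.38772619e+01,  3.20019794e+01,  2.01184134e-02,
       -3.33122016e-04,  6.18602215e-06]), 'tcp_pos': array([ 0.18370292, -0.49116653,  0.23012377]), 'ee_rot': array([-96.94546971,  89.86696675, 103.55306736]), 'wrist_force': array([0.08328046, 0.30125594, 0.52820397]), 'ft_torque': array([ 0.04562121, -0.00992896,  0.00925609]), 'gripper_width': 1.000745773302079} 0.0187
side [[617.70021929   0.         320.07171941]
 [  0.         617.70021929 241.65654559]
 [  0.           0.           1.        ]] [ 2.30304154 -0.005328    0.0183288 ] [-0.54547862  0.10237244  1.60460355]
top [[495.52083005   0.         323.66189998]
 [  0.         495.52083005 244.05393912]
 [  0.           0.           1.        ]] [ 2.14340262 -2.19027613  0.11435099] [0.01935503 0.55857035 1.19287284]
```

View pics/side0.png

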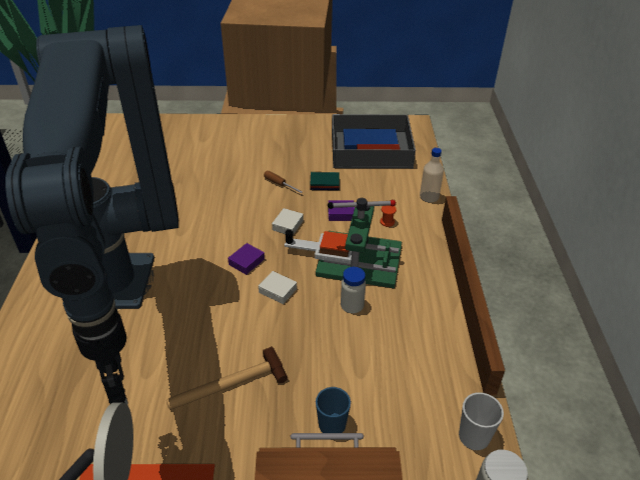

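View pics/top0.png

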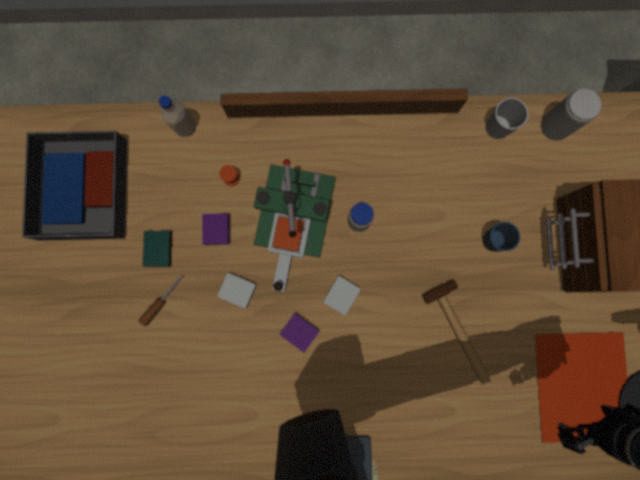

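Top view: the press is at about (292,210), with the orange block in its bed at (289,235), the knob at (279,286), and the handle bar from red (287,162) to black (293,233). The purple and white blocks lie loose around the press and are look-alikes. I'll enlarge to confirm.

```bash
python3 - <<'E'
import cv2
a=cv2.imread("pics/top0.png")[150:300,220:390]; cv2.imwrite("pics/topc.png",cv2.resize(a,None,fx=4,fy=4,interpolation=2))
a=cv2.imread("pics/side0.png")[180:320,270:430]; cv2.imwrite("pics/sidec.png",cv2.resize(a,None,fx=4,fy=4,interpolation=2))
E
```

```text
(no output)
```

View pics/topc.png

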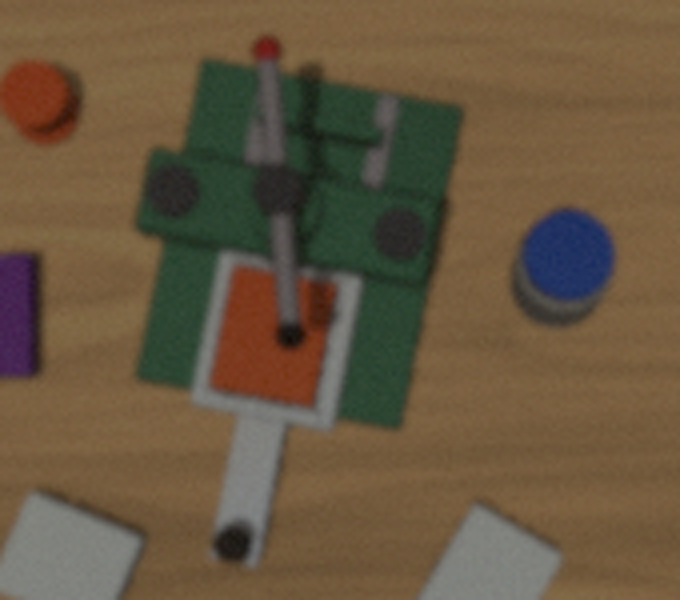

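View pics/sidec.png

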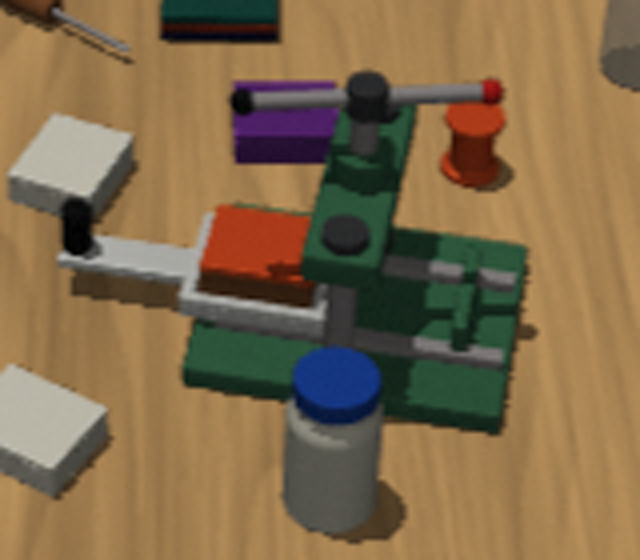

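```bash
cat > h.py <<'E'
import numpy as np,cv2
from plant import status,optics,bot
from scipy.spatial.transform import Rotation as R
_c={}
def cam(n):
    if n not in _c:_c[n]=optics.get_image(n)
    return _c[n]
def ray(n,p):
    d=cam(n);Rm=cv2.Rodrigues(d["rvec"])[0];t=d["tvec"].ravel()
    v=Rm.T@np.linalg.inv(d["mtx"])@np.array([p[0],p[1],1.]);return -Rm.T@t,v/np.linalg.norm(v)
def at_z(n,p,z):
    o,v=ray(n,p);return o+v*(z-o[2])/v[2]
def tri(p1,p2):
    A=np.zeros((3,3));b=np.zeros(3)
    for n,p in(("top",p1),("side",p2)):
        o,v=ray(n,p);M=np.eye(3)-np.outer(v,v);A+=M;b+=M@o
    return np.linalg.solve(A,b)
def proj(n,P):
    d=cam(n);return cv2.projectPoints(np.array(P,float).reshape(-1,3),d["rvec"],d["tvec"],d["mtx"],None)[0].reshape(-1,2)
E
python3 - <<'E'
from h import *
np.set_printoptions(precision=4,suppress=True)
T=lambda x,y:((x+.5)/4-.5+220,(y+.5)/4-.5+150)
S=lambda x,y:((x+.5)/4-.5+270,(y+.5)/4-.5+180)
print("tcp proj",proj("top",status.get_state()["tcp_pos"]),proj("side",status.get_state()["tcp_pos"]))
for n,t,s,z in(("red",T(266,48),S(492,90),.194),("black",T(290,334),S(243,102),.194),("hub",T(279,188),S(368,92),.2),("knobtop",T(233,541),S(77,206),.068)):
    print(n,tri(t,s),at_z("top",t,z),at_z("side",s,z))
for n,p in(("nutL",(172,190)),("nutR",(400,233))): print(n,at_z("top",T(*p),.146))
for p in((238,268),(338,285),(318,408),(208,388)): print("blocktop",at_z("top",T(*p),.060))
for p in((203,60),(462,105),(400,427),(136,378)): print("base",at_z("top",T(*p),.02))
print("glue",at_z("top",T(567,253),.08),"thread",at_z("top",T(37,95),.04))
for p in((35,490),(145,545),(480,505),(560,555),(38,255),(38,375)): print("blk",at_z("top",T(*p),.026))
E
```

```text
tcp proj [[578.6243 415.8306]] [[118.94   389.2133]]
red [0.7243 0.085  0.1959] [0.7232 0.085  0.194 ] [0.7264 0.0881 0.194 ]
black [0.568  0.0744 0.1944] [0.5664 0.0743 0.194 ] [0.5697 0.0753 0.194 ]
hub [0.6462 0.0788 0.199 ] [0.6446 0.0787 0.2   ] [0.6475 0.0781 0.2   ]
knobtop [0.4611 0.1177 0.0709] [0.4599 0.1178 0.068 ] [0.4623 0.1211 0.068 ]
nutL [0.6558 0.1426 0.146 ]
nutR [0.6285 0.0147 0.146 ]
blocktop [0.6247 0.1136 0.06  ]
blocktop [0.613  0.0533 0.06  ]
blocktop [0.5386 0.0666 0.06  ]
blocktop [0.5521 0.1325 0.06  ]
base [0.7648 0.1377 0.02  ]
base [ 0.7322 -0.0254  0.02  ]
base [0.5294 0.0179 0.02  ]
base [0.5635 0.1814 0.02  ]
glue [ 0.6262 -0.084   0.08  ] thread [0.7394 0.2389 0.04  ]
blk [0.4949 0.2431 0.026 ]
blk [0.4597 0.1757 0.026 ]
blk [ 0.4798 -0.0303  0.026 ]
blk [ 0.4481 -0.0785  0.026 ]
blk [0.6412 0.2411 0.026 ]
blk [0.566  0.2412 0.026 ]
```

```bash
cat >> h.py <<'E'
def pose():
    s=status.get_state();return np.array(s["tcp_pos"]),R.from_euler("xyz",s["ee_rot"],degrees=True),s
def down(psi): # tool x down, tool y at azimuth psi deg
    p=np.radians(psi);x=np.array([0,0,-1.]);y=np.array([np.cos(p),np.sin(p),0]);return R.from_matrix(np.stack([x,y,np.cross(x,y)],1))
def rel(P,psi):
    p,r,s=pose();return (r.inv()*down(psi)).as_rotvec(degrees=True),r.inv().apply(np.array(P)-p)
def info():
    p,r,s=pose();m=r.as_matrix()
    print("t",round(s["time"],2),"tcp",p.round(4),"psi",round(float(np.degrees(np.arctan2(m[1,1],m[0,1]))),2),"xax",m[:,0].round(3),"F",s["wrist_force"].round(2),"M",s["ft_torque"].round(3),"w",round(s["gripper_width"],3),"J",s["joints"].round(1))
E
python3 - <<'E'
from h import *
np.set_printoptions(precision=4,suppress=True)
info()
for psi in (78,-102): print(psi,rel([.425,.126,.235],psi))
u=lambda p:at_z("top",p,.026)
print([u(p) for p in((300,313),(320,331),(301,351),(281,333))])
E
```

```text
t 0.2 tcp [ 0.1838 -0.4914  0.2305] psi -69.5 xax [-0.     0.002 -1.   ] F [ 0.   -0.39 -0.48] M [ 0.044 -0.033  0.039] w 0.996 J [-76.8   2.8   5.6  92.9   0.   82.7]
78 (array([-147.4985,   -0.119 ,    0.0171]), array([-0.0036, -0.4938, -0.4422]))
-102 (array([32.5015,  0.0129,  0.09  ]), array([-0.0036, -0.4938, -0.4422]))
[array([0.3915, 0.0686, 0.026 ]), array([0.3471, 0.0207, 0.026 ]), array([0.3003, 0.0677, 0.026 ]), array([0.3443, 0.1155, 0.026 ])]
```

Emit:
carry_out(dr=[[-10, 0, 0], [-20, 0, 0], [-30, 0, 0], [-40, 0, 0], [-50, 0, 0], [-60, 0, 0], [-70, 0, 0], [-80, 0, 0]], slide=[[0, -0.033, -0.03], [0, -0.067, -0.06], [0, -0.1, -0.09], [0, -0.134, -0.12], [0, -0.167, -0.15], [0, -0.2, -0.18], [0, -0.234, -0.21], [0, -0.268, -0.24]], claw=[1, 1, 1, 1, 1, 1, 1, 1], squeeze=30)

```text
time: 1.25
tcp_pos: [0.315, -0.155, 0.2311]
ee_rot: [141.6, 89.9, 62.4]
wrist_force: [0.7, 0.1, 0.1]
gripper_width: -0.002
```

```bash
python3 - <<'E'
from h import *
np.set_printoptions(precision=4,suppress=True)
info();print(rel([.42,.127,.235],78),rel([.42,.127,.048],78))
E
```

```text
t 1.25 tcp [ 0.315  -0.155   0.2311] psi 10.8 xax [ 0.     0.001 -1.   ] F [0.73 0.07 0.07] M [-0.025 -0.029  0.036] w -0.002 J [-37.2 -23.3 -16.8  96.5   0.1  42. ]
(array([-67.2018,  -0.0173,  -0.0533]), array([-0.0036,  0.156 , -0.2574])) (array([-67.2018,  -0.0173,  -0.0533]), array([ 0.1834,  0.1558, -0.2573]))
```

Emit:
carry_out(dr=[[-10, 0, 0], [-20, 0, 0], [-30, 0, 0], [-40, 0, 0], [-50, 0, 0], [-60, 0, 0], [-67.2, 0, 0], [-67.2, 0, 0]], slide=[[0, 0.023, -0.038], [0, 0.046, -0.077], [0, 0.07, -0.115], [0.0, 0.093, -0.153], [0.0, 0.116, -0.191], [0.03, 0.14, -0.23], [0.08, 0.156, -0.2575], [0.11, 0.156, -0.2575]], claw=[1, 1, 1, 1, 1, 1, 1, 1])

```text
time: 2.25
tcp_pos: [0.4191, 0.129, 0.1187]
ee_rot: [170.8, 89.9, 159.0]
wrist_force: [0.1, -0.0, 0.2]
gripper_width: 0.001
```

```bash
python3 - <<'E'
from h import *
np.set_printoptions(precision=4,suppress=True)
info();print(rel([.42,.127,.048],78),[rel([.461+.978*d,.1185-.208*d,.048],78)[1] for d in(-.025,0.038)])
for n in("top","side"):
    im=cam(n)["img"]; cv2.imwrite(f"pics/{n}1.png",cv2.resize(im[130:330,200:440],None,fx=3,fy=3))
E
```

```text
t 2.25 tcp [0.4191 0.129  0.1187] psi 78.26 xax [-0.002  0.001 -1.   ] F [ 0.08 -0.01  0.16] M [ 0.004 -0.005 -0.052] w 0.001 J [  8.3  -9.9 -19.2  80.8   0.1  20. ]
(array([ 0.2576, -0.1423, -0.0228]), array([ 0.0707, -0.0018,  0.0015])) [array([ 0.0706, -0.0017,  0.0183]), array([ 0.0705, -0.002 ,  0.0813])]
```

View pics/side1.png

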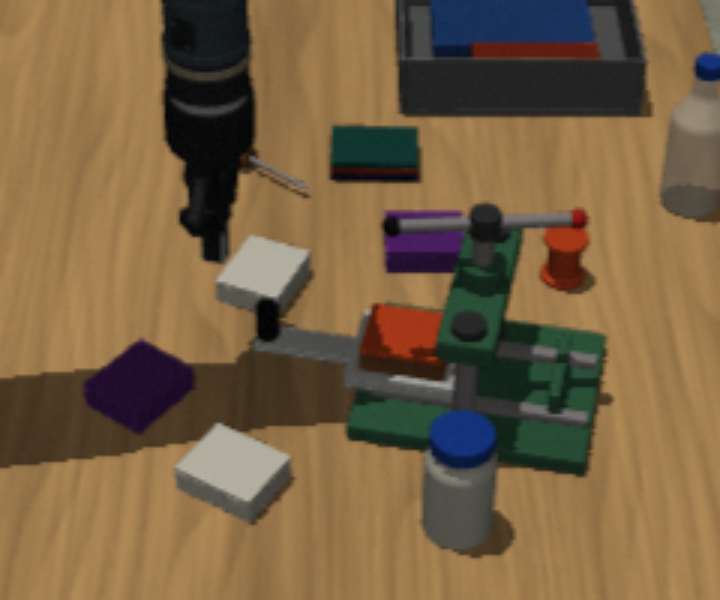

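View pics/top1.png

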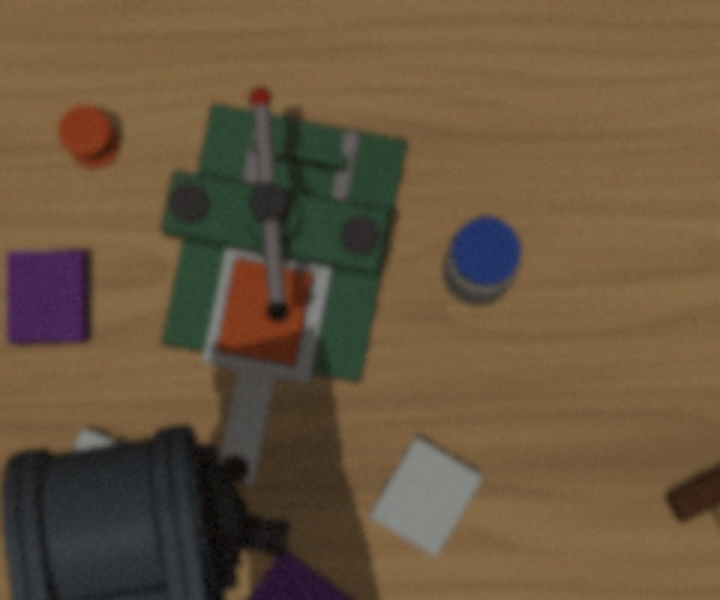

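Emit:
carry_out(dr=[[0.26, 0, 0], [0.26, 0, 0], [0.26, 0, 0], [0.26, 0, 0], [0.26, 0, 0], [0.26, 0, 0], [0.26, 0, 0], [0.26, 0, 0]], slide=[[0.04, -0.0018, 0], [0.07, -0.0018, 0], [0.07, -0.0018, 0.006], [0.07, -0.0018, 0.015], [0.07, -0.0018, 0.025], [0.07, -0.0018, 0.035], [0.07, -0.0018, 0.045], [0.07, -0.0018, 0.055]], claw=[1, 1, 1, 1, 1, 1, 1, 1])

```text
time: 3.35
tcp_pos: [0.47, 0.1142, 0.0466]
ee_rot: [-166.8, 89.5, -178.9]
wrist_force: [-3.2, 0.7, 2.6]
gripper_width: -0.001
```

```bash
python3 - <<'E'
from h import *
np.set_printoptions(precision=4,suppress=True)
info();print([rel([.461+.978*d,.1185-.208*d,.048],78) for d in(0.038,)])
E
```

```text
t 3.35 tcp [0.47   0.1142 0.0466] psi 77.83 xax [-0.009 -0.    -1.   ] F [-3.16  0.66  2.6 ] M [0.256 0.586 0.044] w -0.001 J [  5.7  -0.4 -18.7  72.2   0.   17.8]
[(array([-0.1673, -0.4946,  0.1156]), array([-0.0016,  0.0024,  0.0283]))]
```

Emit:
carry_out(dr=[[0, 0, 0], [0, 0, 0], [0, 0, 0], [0, 0, 0], [0, 0, 0]], slide=[[-0.001, 0.001, 0.008], [-0.001, 0.001, 0.014], [-0.001, 0.002, 0.019], [-0.001, 0.002, 0.023], [-0.001, 0.002, 0.026]], claw=[1, 1, 1, 1, 1])

```text
time: 3.98
tcp_pos: [0.4957, 0.1107, 0.0471]
ee_rot: [-167.5, 89.5, -179.7]
wrist_force: [-2.7, -0.2, -1.6]
gripper_width: -0.001
```

```bash
python3 - <<'E'
from h import *
np.set_printoptions(precision=4,suppress=True)
info();print([rel([.461+.978*d,.1185-.208*d,.048],78) for d in(0.038,)])
for n in("top","side"):
    im=cam(n)["img"]; cv2.imwrite(f"pics/{n}2.png",cv2.resize(im[130:330,200:440],None,fx=3,fy=3))
E
```

```text
t 3.98 tcp [0.4957 0.1107 0.0471] psi 77.84 xax [-0.009 -0.    -1.   ] F [-2.75 -0.23 -1.62] M [-0.089  0.552 -0.006] w -0.001 J [  5.    3.2 -15.   72.4   0.   17.2]
[(array([-0.163 , -0.5303,  0.1167]), array([-0.0009,  0.0004,  0.0024]))]
```

View pics/side2.png

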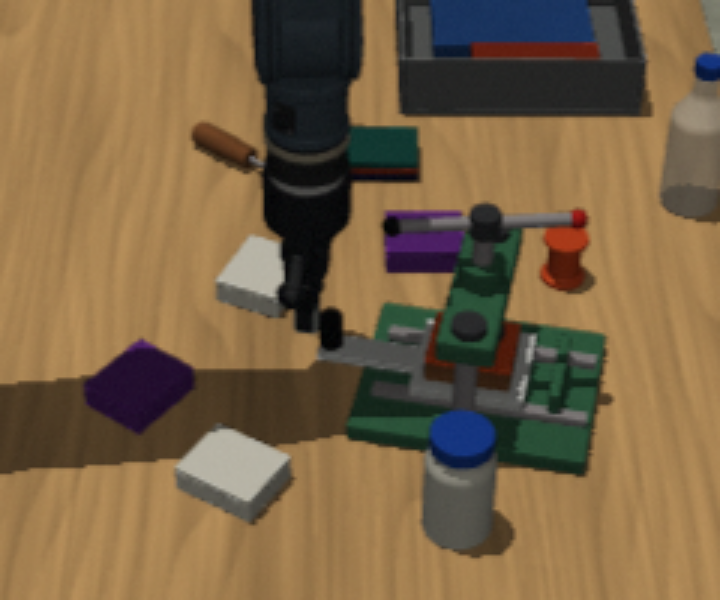

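View pics/top2.png

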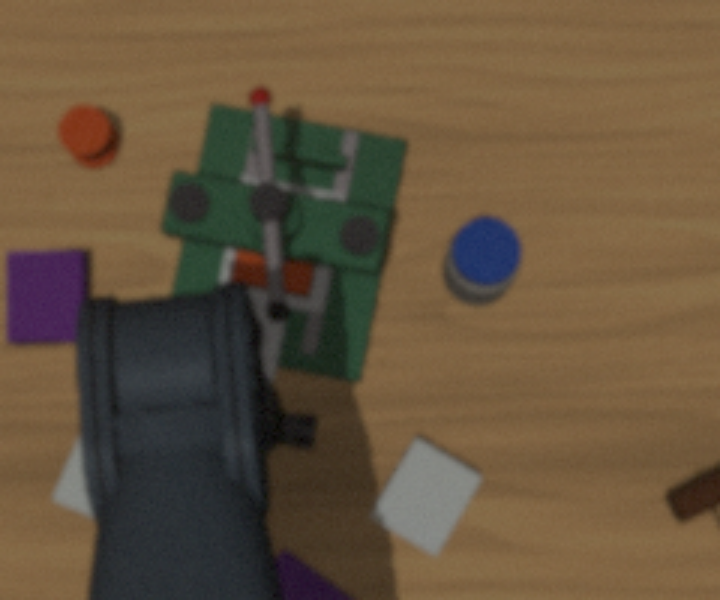

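The bed is under the foot and nearly home. The force is only sliding friction, so it hasn't reached the stop. I'll creep forward until the force rises.

Emit:
carry_out(dr=[[0, 0, 0], [0, 0, 0], [0, 0, 0]], slide=[[-0.001, 0, 0.002], [-0.001, 0, 0.0035], [-0.001, 0, 0.005]], claw=[1, 1, 1])

```text
time: 4.45
tcp_pos: [0.4978, 0.1107, 0.0481]
ee_rot: [-175.9, 89.1, 172.0]
wrist_force: [-11.0, 1.8, 5.1]
gripper_width: -0.001
```

Emit:
carry_out(dr=[[0, 0, 0], [0, 0, 0]], slide=[[0, 0, 0.003], [0, 0, 0.0045]], claw=[1, 1])

```text
time: 4.7
tcp_pos: [0.4977, 0.1107, 0.0481]
ee_rot: [-177.2, 88.6, 170.7]
wrist_force: [-14.8, 1.6, 8.7]
gripper_width: -0.002
```

```bash
python3 - <<'E'
from h import *
np.set_printoptions(precision=4,suppress=True)
info();print(rel([.46,.118,.048],78), rel([.43,.123,.25],78))
E
```

```text
t 4.7 tcp [0.4977 0.1107 0.0481] psi 77.94 xax [-0.024  0.004 -1.   ] F [-14.76   1.58   8.68] M [ 0.333  2.945 -0.013] w -0.002 J [  4.8   4.3 -13.7  73.4   0.3  16.8]
(array([-0.0613, -1.4157,  0.0678]), array([ 0.0011, -0.0007, -0.0384])) (array([-0.0613, -1.4157,  0.0678]), array([-0.2001, -0.0024, -0.0738]))
```

Emit:
carry_out(dr=[[0, 0, 0], [0, -1.4, 0], [0, -1.4, 0], [0, -1.4, 0], [0, -1.4, 0], [0, -1.4, 0], [-8, -1.4, 0], [-16, -1.4, 0]], slide=[[0, 0, -0.015], [-0.02, 0, -0.035], [-0.08, 0, -0.045], [-0.14, 0, -0.045], [-0.2, -0.002, -0.045], [-0.2, -0.002, -0.02], [-0.2, -0.006, 0.03], [-0.2, -0.01, 0.07]], claw=[1, 1, 1, 1, 0.5, 0.5, 0.5, 0.5])

```text
time: 5.7
tcp_pos: [0.5717, 0.0853, 0.2481]
ee_rot: [17.5, 89.6, 21.7]
wrist_force: [-0.0, -0.3, 0.4]
gripper_width: 0.501
```

```bash
python3 - <<'E'
from h import *
np.set_printoptions(precision=4,suppress=True)
info();print(rel([.5906,.0756,.245],93.9), rel([.5906,.0756,.1753],93.9))
for n in("top","side"):
    im=cam(n)["img"]; cv2.imwrite(f"pics/{n}3.png",cv2.resize(im[130:330,200:440],None,fx=3,fy=3))
E
```

```text
t 5.7 tcp [0.5717 0.0853 0.2481] psi 94.22 xax [ 0.006  0.002 -1.   ] F [-0.01 -0.34  0.43] M [0.036 0.015 0.017] w 0.501 J [ 1.8 10.7 16.3 95.2  0.1 -2.4]
(array([ 0.3167,  0.3553, -0.1128]), array([ 0.0032, -0.011 ,  0.0181])) (array([ 0.3167,  0.3553, -0.1128]), array([ 0.0729, -0.0112,  0.0176]))
```

View pics/side3.png

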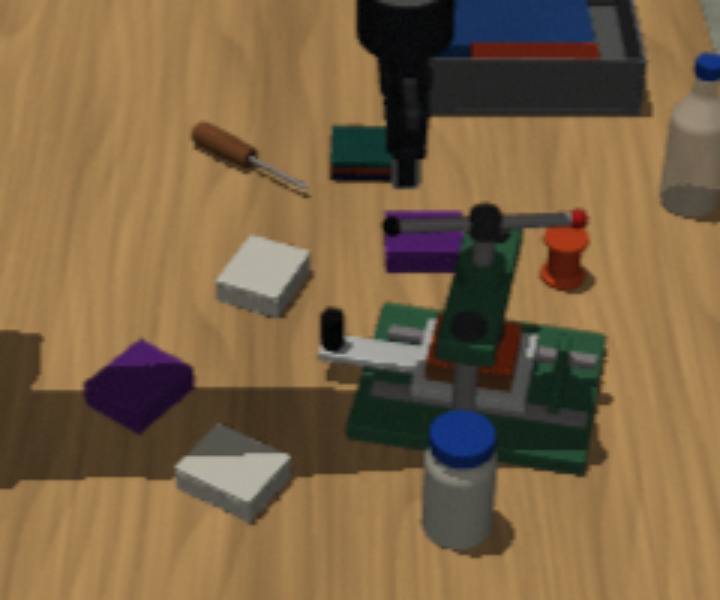

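View pics/top3.png

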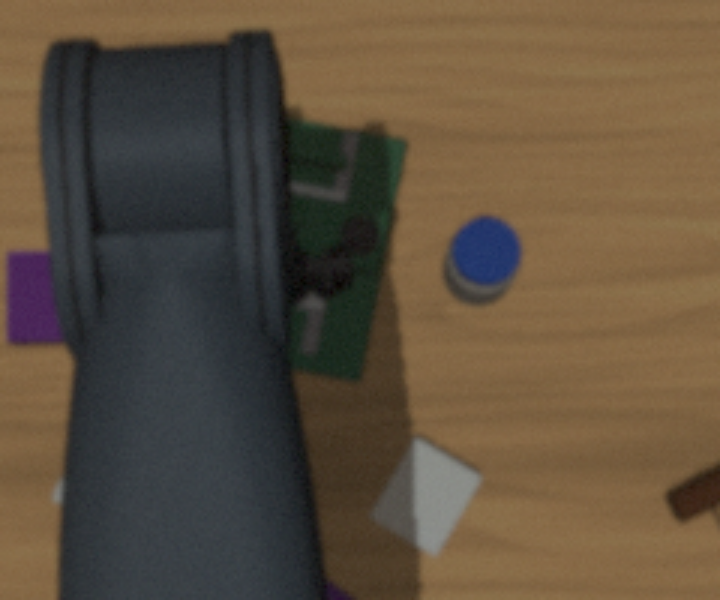

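Emit:
carry_out(dr=[[0.3, 0.3, 0], [0.3, 0.3, 0], [0.3, 0.3, 0], [0.3, 0.3, 0], [0.3, 0.3, 0], [0.3, 0.3, 0], [0.3, 0.3, 0], [0.3, 0.3, 0]], slide=[[0.003, -0.011, 0.0178], [0.003, -0.011, 0.0178], [0.04, -0.011, 0.0176], [0.073, -0.011, 0.0176], [0.073, -0.011, 0.0176], [0.073, -0.011, 0.0176], [0.073, -0.011, 0.0176], [0.073, -0.011, 0.0176]], claw=[0.5, 0.5, 0.5, 0.5, 0.5, 0.7, 0.95, 0.95], squeeze=40)

```text
time: 6.8
tcp_pos: [0.5924, 0.0752, 0.1751]
ee_rot: [48.7, 89.8, 52.3]
wrist_force: [-1.8, 2.8, 6.0]
gripper_width: 0.124
```

```bash
python3 - <<'E'
from h import *
np.set_printoptions(precision=4,suppress=True)
info()
for n in("side",):
    im=cam(n)["img"]; cv2.imwrite(f"pics/{n}4.png",cv2.resize(im[130:330,200:440],None,fx=3,fy=3))
E
```

```text
t 6.8 tcp [0.5924 0.0752 0.1751] psi 93.63 xax [ 0.002  0.003 -1.   ] F [-1.78  2.79  6.02] M [0.39  0.275 0.073] w 0.124 J [ 0.7 13.1 10.7 87.5  0.2 -2.9]
```

View pics/side4.png

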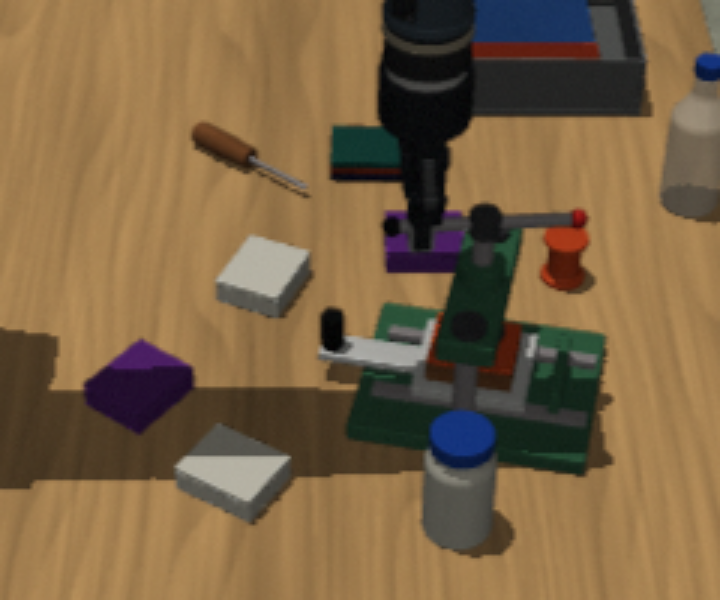

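```bash
cat >> h.py <<'E'
C=np.array([.6458,.0793])
def turn(step,n,z=.1753):
    p,r,s=pose();m=r.as_matrix();psi=np.degrees(np.arctan2(m[1,1],m[0,1]))
    d=p[:2]-C;rad=np.hypot(*d);az=np.degrees(np.arctan2(d[1],d[0]))
    print("rad",round(rad,4),"az",round(az,2),"psi-az",round(psi-az,2))
    D=[];S=[]
    for i in range(1,n+1):
        a=np.radians(-step*i);q=C+np.array([[np.cos(a),-np.sin(a)],[np.sin(a),np.cos(a)]])@d
        dr,sl=rel([*q,z],psi-step*i);D.append([round(float(x),1) for x in dr]);S.append([round(float(x),4) for x in sl])
    print(D);print(S)
def tq():
    p,r,s=pose();F=np.array(s["wrist_force"]);M=np.array(s["ft_torque"])
    d=p[:2]-C;u=d/np.hypot(*d);t=np.array([u[1],-u[0]]) # cw tangent
    print("F cw-tan",round(float(F[:2]@t),2),"rad",round(float(F[:2]@u),2),"z",round(F[2],2),"M",M.round(3),"tau(F only)",round(float(-F[:2]@t*np.hypot(*d)),3), "with Mz",round(float(-F[:2]@t*np.hypot(*d)+M[2]),3))
E
python3 - <<'E'
from h import *
turn(7,8);tq()
E
```

```text
rad 0.0535 az -175.54 psi-az 269.17
[[7.0, 0.1, -0.2], [14.0, 0.1, -0.2], [21.0, 0.1, -0.2], [28.0, 0.1, -0.2], [35.0, 0.1, -0.2], [42.0, 0.1, -0.2], [49.0, 0.1, -0.2], [56.0, 0.0, -0.2]]
[[-0.0001, 0.0065, 0.0003], [-0.0001, 0.013, 0.0014], [-0.0001, 0.0192, 0.0033], [-0.0001, 0.0252, 0.0059], [-0.0001, 0.0308, 0.0092], [-0.0, 0.036, 0.0132], [-0.0, 0.0407, 0.0178], [0.0, 0.0447, 0.0229]]
F cw-tan 3.03 rad 0.74 z 6.32 M [0.433 0.312 0.077] tau(F only) -0.162 with Mz -0.085
```

Emit:
carry_out(dr=[[7, 0, 0], [14, 0, 0], [21, 0, 0], [28, 0, 0], [35, 0, 0], [42, 0, 0], [49, 0, 0], [56, 0, 0]], slide=[[0, 0.0065, 0.0003], [0, 0.013, 0.0014], [0, 0.0192, 0.0033], [0, 0.0252, 0.0059], [0, 0.0308, 0.0092], [0, 0.036, 0.0132], [0, 0.0407, 0.0178], [0, 0.0447, 0.0229]], claw=[0.95, 0.95, 0.95, 0.95, 0.95, 0.95, 0.95, 0.95])

```text
time: 7.85
tcp_pos: [0.6126, 0.1214, 0.1752]
ee_rot: [103.9, 89.8, 51.4]
wrist_force: [-0.2, 0.1, -1.1]
gripper_width: 0.12
```

```bash
python3 - <<'E'
from h import *
info();tq();turn(7,8)
E
```

```text
t 7.85 tcp [0.6126 0.1214 0.1752] psi 37.45 xax [ 0.002  0.002 -1.   ] F [-0.16  0.12 -1.1 ] M [0.06  0.017 0.327] w 0.12 J [ 5.  17.3 15.8 88.4  0.1 57.5]
F cw-tan -0.05 rad 0.2 z -1.1 M [0.06  0.017 0.327] tau(F only) 0.003 with Mz 0.329
rad 0.0536 az 128.24 psi-az -90.79
[[7.0, -0.1, -0.2], [14.0, -0.1, -0.2], [21.0, -0.1, -0.2], [28.0, -0.1, -0.2], [35.0, -0.1, -0.1], [42.0, -0.1, -0.1], [49.0, -0.1, -0.1], [56.0, -0.1, -0.1]]
[[-0.0001, 0.0065, 0.0003], [-0.0001, 0.013, 0.0014], [-0.0, 0.0192, 0.0033], [-0.0, 0.0252, 0.0059], [-0.0, 0.0309, 0.0093], [-0.0, 0.036, 0.0133], [0.0, 0.0407, 0.0179], [0.0, 0.0447, 0.023]]
```

Emit:
carry_out(dr=[[7, 0, 0], [14, 0, 0], [21, 0, 0], [28, 0, 0], [35, 0, 0], [42, 0, 0], [49, 0, 0], [56, 0, 0]], slide=[[0, 0.0065, 0.0003], [0, 0.013, 0.0014], [0, 0.0192, 0.0033], [0, 0.0252, 0.0059], [0, 0.0308, 0.0092], [0, 0.036, 0.0132], [0, 0.0407, 0.0178], [0, 0.0447, 0.0229]], claw=[0.95, 0.95, 0.95, 0.95, 0.95, 0.95, 0.95, 0.95])

```text
time: 8.85
tcp_pos: [0.6628, 0.1307, 0.1752]
ee_rot: [154.8, 89.8, 46.1]
wrist_force: [1.2, 1.3, -1.8]
gripper_width: 0.121
```

```bash
python3 - <<'E'
from h import *
info();tq();turn(7,8)
E
```

```text
t 8.85 tcp [0.6628 0.1307 0.1752] psi -18.71 xax [ 0.003  0.003 -1.   ] F [ 1.24  1.28 -1.77] M [ 0.144 -0.14   0.289] w 0.121 J [5.400e+00 2.550e+01 2.630e+01 9.060e+01 1.000e-01 1.141e+02]
F cw-tan 0.78 rad 1.61 z -1.77 M [ 0.144 -0.14   0.289] tau(F only) -0.042 with Mz 0.247
rad 0.0541 az 71.76 psi-az -90.47
[[7.0, -0.2, -0.1], [14.0, -0.2, -0.1], [21.0, -0.2, -0.1], [28.0, -0.2, -0.0], [35.0, -0.2, -0.0], [42.0, -0.2, -0.0], [49.0, -0.2, -0.0], [56.0, -0.2, 0.0]]
[[-0.0001, 0.0066, 0.0003], [-0.0001, 0.0131, 0.0015], [-0.0001, 0.0194, 0.0034], [-0.0001, 0.0255, 0.0061], [-0.0001, 0.0311, 0.0095], [-0.0001, 0.0363, 0.0136], [-0.0001, 0.041, 0.0183], [-0.0001, 0.0451, 0.0235]]
```

Emit:
carry_out(dr=[[7, 0, 0], [14, 0, 0], [21, 0, 0], [28, 0, 0], [35, 0, 0], [42, 0, 0], [49, 0, 0], [56, 0, 0]], slide=[[0, 0.0065, 0.0003], [0, 0.013, 0.0014], [0, 0.0193, 0.0034], [0, 0.0253, 0.006], [0, 0.0309, 0.0094], [0, 0.0361, 0.0135], [0, 0.0408, 0.0181], [0, 0.0448, 0.0232]], claw=[0.95, 0.95, 0.95, 0.95, 0.95, 0.95, 0.95, 0.95])

```text
time: 9.85
tcp_pos: [0.6985, 0.0941, 0.1752]
ee_rot: [-163.6, 89.8, 31.5]
wrist_force: [0.6, 0.3, -1.6]
gripper_width: 0.12
```

```bash
python3 - <<'E'
from h import *
info();tq()
E
```

```text
t 9.85 tcp [0.6985 0.0941 0.1752] psi -74.9 xax [ 0.004  0.002 -1.   ] F [ 0.56  0.31 -1.55] M [ 0.036 -0.096  0.264] w 0.12 J [2.200e+00 3.060e+01 3.320e+01 9.240e+01 1.000e-01 1.671e+02]
F cw-tan -0.15 rad 0.62 z -1.55 M [ 0.036 -0.096  0.264] tau(F only) 0.008 with Mz 0.272
```

Emit:
carry_out(dr=[[0, 0, 0], [0, 0, 0], [0, 0, 0], [0, 0, 0], [-10, 0, 0], [-20, 0, 0], [-30, 0, 0], [-40, 0, 0]], slide=[[0, 0, 0], [0, 0, 0], [-0.04, 0, 0], [-0.075, 0, 0], [-0.075, 0, 0.006], [-0.075, 0, 0.012], [-0.075, 0, 0.018], [-0.075, 0, 0.024]], claw=[0.5, 0.5, 0.5, 0.5, 0.5, 0.5, 0.5, 0.5])

```text
time: 10.85
tcp_pos: [0.6748, 0.0879, 0.2505]
ee_rot: [151.7, 89.7, 27.2]
wrist_force: [0.4, -0.6, -0.0]
gripper_width: 0.503
```

```bash
python3 - <<'E'
from h import *
info();print(rel([.5927,.065,.25],105.1))
E
```

```text
t 10.85 tcp [0.6748 0.0879 0.2505] psi -34.48 xax [ 0.004  0.002 -1.   ] F [ 0.35 -0.59 -0.01] M [0.006 0.008 0.011] w 0.503 J [1.700e+00 2.830e+01 3.870e+01 1.002e+02 1.000e-01 1.262e+02]
(array([-1.39576796e+02,  4.91535964e-02, -3.44159923e-01]), array([ 7.94791856e-05, -5.47428493e-02,  6.53941989e-02]))
```

Emit:
carry_out(dr=[[-10, 0, 0], [-20, 0, 0], [-30, 0, 0], [-40, 0, 0], [-50, 0, 0], [-60, 0, 0], [-70, 0, 0], [-80, 0, 0]], slide=[[0, -0.004, 0.005], [0, -0.008, 0.009], [0, -0.012, 0.014], [0, -0.016, 0.019], [0, -0.02, 0.023], [0, -0.024, 0.028], [0, -0.028, 0.033], [0, -0.031, 0.037]], claw=[0.5, 0.5, 0.5, 0.5, 0.5, 0.5, 0.5, 0.5])

```text
time: 11.85
tcp_pos: [0.6281, 0.0751, 0.2507]
ee_rot: [66.4, 89.7, 22.4]
wrist_force: [0.3, -0.7, -0.7]
gripper_width: 0.499
```

```bash
python3 - <<'E'
from h import *
info();print(rel([.5927,.065,.25],105.1))
E
```

```text
t 11.85 tcp [0.6281 0.0751 0.2507] psi 45.94 xax [ 0.005  0.002 -1.   ] F [ 0.25 -0.7  -0.69] M [0.009 0.001 0.028] w 0.499 J [ 0.7 19.6 27.3 97.4  0.1 44.8]
(array([-59.15872599,   0.2468315 ,  -0.18486396]), array([ 0.00052294, -0.03185696, -0.01840871]))
```

Emit:
carry_out(dr=[[-10, 0, 0], [-20, 0, 0], [-30, 0, 0], [-40, 0, 0], [-50, 0, 0], [-59, 0.2, -0.2], [-59, 0.2, -0.2]], slide=[[0, -0.006, -0.003], [0, -0.011, -0.006], [0, -0.016, -0.009], [0, -0.022, -0.012], [0, -0.027, -0.016], [0, -0.032, -0.0184], [0, -0.032, -0.0184]], claw=[0.5, 0.5, 0.5, 0.5, 0.5, 0.5, 0.5])

```text
time: 12.72
tcp_pos: [0.5925, 0.065, 0.2511]
ee_rot: [-34.1, 89.9, -19.2]
wrist_force: [-0.3, -0.4, -0.2]
gripper_width: 0.502
```

```bash
python3 - <<'E'
from h import *
info();print(rel([.5927,.065,.1753],105.1))
for n in("side",):
    im=cam(n)["img"]; cv2.imwrite(f"pics/{n}5.png",cv2.resize(im[130:330,200:440],None,fx=3,fy=3))
E
```

```text
t 12.72 tcp [0.5925 0.065  0.2511] psi 104.9 xax [ 0.001 -0.001 -1.   ] F [-0.26 -0.39 -0.17] M [-0.008 -0.031 -0.017] w 0.502 J [ -0.2  13.9  20.4  96.4  -0.  -15.1]
(array([-0.20264609,  0.07395871,  0.05023578]), array([ 7.57630072e-02, -3.94324881e-05,  1.22587613e-04]))
```

View pics/side5.png

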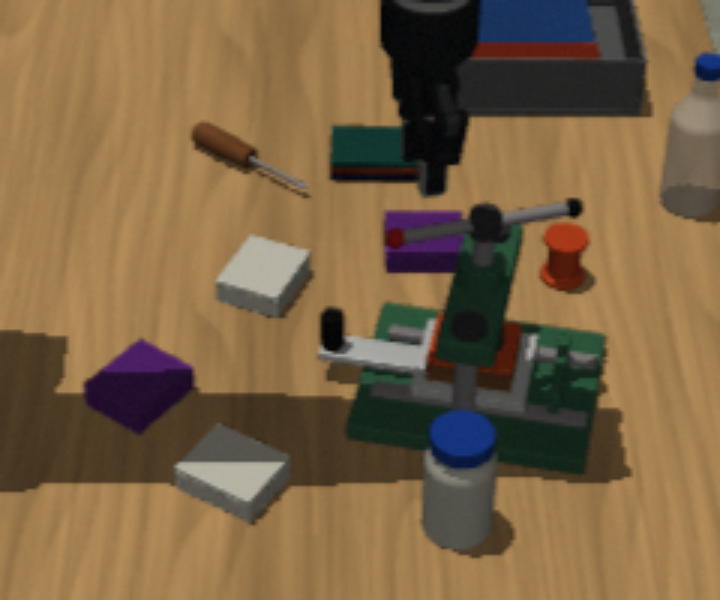

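The red end is now the near one, at (395,238) in the crop. The bar's angle is as expected, and the bed is still home. I'll descend and grip.

Emit:
carry_out(dr=[[0, 0, 0], [0, 0, 0], [0, 0, 0], [0, 0, 0], [0, 0, 0], [0, 0, 0]], slide=[[0.04, 0, 0], [0.0758, 0, 0], [0.0758, 0, 0], [0.0758, 0, 0], [0.0758, 0, 0], [0.0758, 0, 0]], claw=[0.5, 0.5, 0.7, 0.95, 0.95, 0.95])

```text
time: 13.52
tcp_pos: [0.5931, 0.0647, 0.176]
ee_rot: [-37.9, 89.9, -23.1]
wrist_force: [-1.7, -1.0, -2.6]
gripper_width: 0.121
```

```bash
python3 - <<'E'
from h import *
info();tq();turn(5,8)
E
```

```text
t 13.53 tcp [0.5931 0.0647 0.176 ] psi 104.81 xax [ 0.002 -0.001 -1.   ] F [-1.73 -1.   -2.59] M [-0.22   0.253  0.065] w 0.121 J [ -0.2  13.   10.7  87.6  -0.1 -15. ]
F cw-tan -0.51 rad 1.94 z -2.59 M [-0.22   0.253  0.065] tau(F only) 0.028 with Mz 0.093
rad 0.0547 az -164.56 psi-az 269.38
[[5.0, 0.1, 0.1], [10.0, 0.1, 0.1], [15.0, 0.1, 0.1], [20.0, 0.1, 0.1], [25.0, 0.1, 0.1], [30.0, 0.1, 0.1], [35.0, 0.1, 0.1], [40.0, 0.1, 0.0]]
[[0.0007, 0.0048, 0.0002], [0.0007, 0.0095, 0.0007], [0.0007, 0.0142, 0.0017], [0.0007, 0.0187, 0.0031], [0.0007, 0.0232, 0.0049], [0.0007, 0.0274, 0.007], [0.0007, 0.0315, 0.0095], [0.0007, 0.0353, 0.0124]]
```

Emit:
carry_out(dr=[[5, 0, 0], [10, 0, 0], [15, 0, 0], [20, 0, 0], [25, 0, 0]], slide=[[0.0007, 0.0048, 0.0002], [0.0007, 0.0095, 0.0007], [0.0007, 0.0142, 0.0017], [0.0007, 0.0187, 0.0031], [0.0007, 0.0232, 0.0049]], claw=[0.95, 0.95, 0.95, 0.95, 0.95])

```text
time: 14.15
tcp_pos: [0.592, 0.0882, 0.176]
ee_rot: [-23.6, 89.8, -33.9]
wrist_force: [-1.5, -1.3, -2.7]
gripper_width: 0.12
```

```bash
python3 - <<'E'
from h import *
info();tq()
E
```

```text
t 14.15 tcp [0.592  0.0882 0.176 ] psi 79.66 xax [ 0.003 -0.002 -1.   ] F [-1.54 -1.35 -2.66] M [-0.373  0.235  0.164] w 0.12 J [ 2.1 13.3 11.1 87.6 -0.1 12.5]
F cw-tan -1.58 rad 1.3 z -2.66 M [-0.373  0.235  0.164] tau(F only) 0.086 with Mz 0.251
```

Emit:
carry_out(dr=[[5, 0, 0], [10, 0, 0], [15, 0, 0], [20, 0, 0], [25, 0, 0]], slide=[[0, 0.0048, 0.0002], [0, 0.0095, 0.0007], [0, 0.0142, 0.0017], [0, 0.0187, 0.0031], [0, 0.0232, 0.0049]], claw=[0.95, 0.95, 0.95, 0.95, 0.95])

```text
time: 14.78
tcp_pos: [0.6009, 0.1103, 0.176]
ee_rot: [-2.0, 89.8, -37.5]
wrist_force: [-1.1, -1.2, -5.5]
gripper_width: 0.121
```

```bash
python3 - <<'E'
from h import *
info();tq()
E
```

```text
t 14.78 tcp [0.6009 0.1103 0.176 ] psi 54.54 xax [ 0.002 -0.002 -1.   ] F [-1.12 -1.19 -5.46] M [-0.21   0.171  0.309] w 0.121 J [ 4.2 15.2 13.4 88.  -0.1 39.6]
F cw-tan -1.61 rad 0.24 z -5.46 M [-0.21   0.171  0.309] tau(F only) 0.088 with Mz 0.397
```

Emit:
carry_out(dr=[[4, 0, 0], [8, 0, 0], [12, 0, 0]], slide=[[-0.0007, 0.0038, 0.0002], [-0.0007, 0.0076, 0.0005], [-0.0007, 0.0114, 0.0012]], claw=[0.95, 0.95, 0.95])

```text
time: 15.15
tcp_pos: [0.6084, 0.1191, 0.1761]
ee_rot: [-11.0, 89.9, -58.5]
wrist_force: [1.2, -0.3, -5.4]
gripper_width: 0.12
```

```bash
python3 - <<'E'
from h import *
info();tq()
E
```

```text
t 15.15 tcp [0.6084 0.1191 0.1761] psi 42.45 xax [ 0.001 -0.002 -1.   ] F [ 1.24 -0.29 -5.39] M [-0.117  0.065  0.275] w 0.12 J [ 4.9 16.7 15.2 88.4 -0.1 52.5]
F cw-tan 0.7 rad -1.06 z -5.39 M [-0.117  0.065  0.275] tau(F only) -0.038 with Mz 0.237
```

Emit:
carry_out(dr=[[4, 0, 0], [8, 0, 0], [12, 0, 0]], slide=[[0, 0.0038, 0.0002], [0, 0.0076, 0.0005], [0, 0.0114, 0.0012]], claw=[0.95, 0.95, 0.95])

```text
time: 15.52
tcp_pos: [0.6176, 0.1261, 0.1761]
ee_rot: [-11.4, 89.9, -71.0]
wrist_force: [-1.1, -1.0, -4.9]
gripper_width: 0.122
```

```bash
python3 - <<'E'
from h import *
info();tq()
for n in("side",):
    im=cam(n)["img"]; cv2.imwrite(f"pics/{n}6.png",cv2.resize(im[190:280,310:410],None,fx=6,fy=6,interpolation=2))
E
```

```text
t 15.53 tcp [0.6176 0.1261 0.1761] psi 30.37 xax [ 0.001 -0.002 -1.   ] F [-1.06 -0.98 -4.88] M [-0.192  0.19   0.295] w 0.122 J [ 5.5 18.4 17.2 88.8 -0.1 65.1]
F cw-tan -1.41 rad -0.29 z -4.88 M [-0.192  0.19   0.295] tau(F only) 0.077 with Mz 0.373
```

View pics/side6.png

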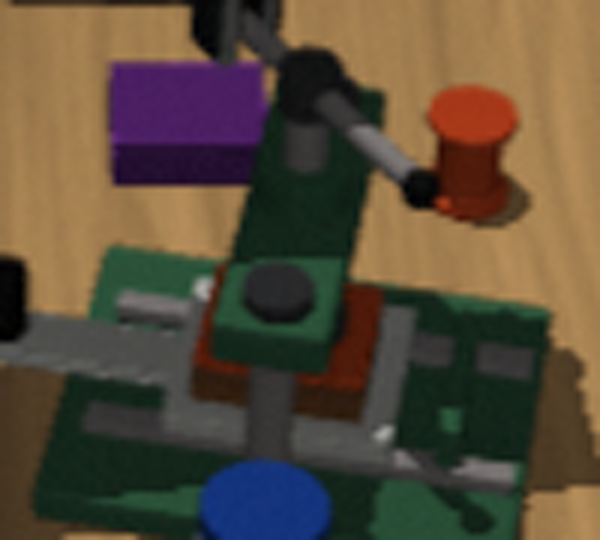

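```bash
cat >> h.py <<'E'
def avg(n=8):
    T=[];Fs=[];Ms=[]
    for i in range(n):
        p,r,s=pose();F=np.array(s["wrist_force"]);M=np.array(s["ft_torque"])
        d=p[:2]-C;q=np.hypot(*d);u=d/q;t=np.array([u[1],-u[0]])
        T.append(-F[:2]@t*q+M[2]);Fs.append(F[:2]@t);Ms.append(M[2])
        optics.get_image("side")
    m=r.as_matrix();psi=np.degrees(np.arctan2(m[1,1],m[0,1]))
    T=np.array(T);print("tau",T.round(3),"mean",T.mean().round(3),"Ftan",np.mean(Fs).round(2),"Mz",np.mean(Ms).round(3),"psi",psi.round(2),"th",np.radians(168-psi).round(3),"t",s["time"])
E
python3 - <<'E'
from h import *
avg(10)
E
```

```text
tau [ 0.116  0.102  0.005  0.062  0.028  0.038 -0.012 -0.059  0.005 -0.07 ] mean 0.022 Ftan 1.66 Mz 0.112 psi 30.48 th 2.4 t 16.025
```

```bash
cat > log.py <<'E'
from h import *
p,r,s=pose();F=np.array(s["wrist_force"]);M=np.array(s["ft_torque"])
d=p[:2]-C;q=np.hypot(*d);u=d/q;t=np.array([u[1],-u[0]]);m=r.as_matrix();psi=np.degrees(np.arctan2(m[1,1],m[0,1]))
th=np.radians(168-psi)+np.pi; T=-F[:2]@t*q+M[2]
print("t",round(s["time"],2),"th",th.round(3),"tau",T.round(3),"Mz",M[2].round(3),"Ft",(F[:2]@t).round(2),"Fr",(F[:2]@u).round(2),"Fz",F[2].round(1),"rad",q.round(4),"z",p[2].round(4),"jt",s["tau"][[0,4,5]].round(3),"j6",s["joints"][5].round(1))
open("log.txt","a").write(f"{th} {T} {M[2]} {F[:2]@t}\n")
E
python3 log.py
```

```text
t 16.07 th 5.542 tau -0.011 Mz 0.124 Ft 2.48 Fr 0.98 Fz -6.3 rad 0.0546 z 0.1761 jt [-1.256 -0.609  0.138] j6 65.0
```

Emit:
carry_out(dr=[[4, 0, 0], [8, 0, 0]], slide=[[0, 0.0038, 0.0001], [0, 0.0076, 0.0005]], claw=[0.95, 0.95])

```text
time: 16.32
tcp_pos: [0.6241, 0.1295, 0.1761]
ee_rot: [-7.2, 89.9, -74.8]
wrist_force: [-0.0, 1.0, -4.7]
gripper_width: 0.121
```

```bash
python3 log.py
```

```text
t 16.32 th 5.683 tau 0.333 Mz 0.355 Ft 0.4 Fr 0.96 Fz -4.7 rad 0.0547 z 0.1761 jt [-0.783 -0.151 -0.005] j6 73.3
```

Emit:
carry_out(dr=[[4, 0, 0], [8, 0, 0]], slide=[[0, 0.0038, 0.0001], [0, 0.0076, 0.0005]], claw=[0.95, 0.95])

```text
time: 16.58
tcp_pos: [0.631, 0.132, 0.1761]
ee_rot: [-19.6, 89.9, -95.2]
wrist_force: [-0.2, 1.3, -5.8]
gripper_width: 0.123
```

```bash
python3 log.py
```

```text
t 16.57 th 5.823 tau 0.485 Mz 0.495 Ft 0.17 Fr 1.34 Fz -5.8 rad 0.0547 z 0.1761 jt [-1.185 -0.344  0.086] j6 81.6
```

Emit:
carry_out(dr=[[4, 0, 0], [8, 0, 0]], slide=[[0, 0.0038, 0.0001], [0, 0.0076, 0.0005]], claw=[0.95, 0.95])

```text
time: 16.82
tcp_pos: [0.6384, 0.1336, 0.1761]
ee_rot: [-19.8, 89.9, -103.5]
wrist_force: [1.0, 1.2, -5.4]
gripper_width: 0.122
```

```bash
python3 log.py
```

```text
t 16.82 th 5.964 tau 0.443 Mz 0.503 Ft 1.11 Fr 1.04 Fz -5.4 rad 0.0548 z 0.1761 jt [-1.296 -0.398  0.135] j6 89.7
```

Emit:
carry_out(dr=[[3, 0, 0]], slide=[[0, 0.0029, 0.0001]], claw=[0.95])

```text
time: 16.95
tcp_pos: [0.6413, 0.1339, 0.1761]
ee_rot: [-22.4, 89.9, -109.1]
wrist_force: [0.9, 0.9, -5.9]
gripper_width: 0.122
```

```bash
python3 log.py
```

```text
t 16.95 th 6.016 tau 0.468 Mz 0.52 Ft 0.96 Fr 0.86 Fz -5.9 rad 0.0548 z 0.1761 jt [-1.086 -0.29   0.245] j6 92.7
```

Emit:
carry_out(dr=[[3, 0, 0]], slide=[[0, 0.0029, 0.0001]], claw=[0.95])

```text
time: 17.08
tcp_pos: [0.6442, 0.1342, 0.1761]
ee_rot: [-25.9, 89.9, -115.6]
wrist_force: [1.4, 1.0, -4.9]
gripper_width: 0.125
```

```bash
python3 log.py
```

```text
t 17.07 th 6.068 tau 0.432 Mz 0.51 Ft 1.42 Fr 0.99 Fz -4.9 rad 0.0549 z 0.1761 jt [-1.139 -0.319  0.233] j6 95.7
```

Emit:
carry_out(dr=[[3, 0, 0]], slide=[[0, 0.0029, 0.0001]], claw=[0.95])

```text
time: 17.2
tcp_pos: [0.647, 0.1342, 0.1761]
ee_rot: [-28.1, 89.9, -120.8]
wrist_force: [1.2, 1.5, -5.4]
gripper_width: 0.124
```

```bash
python3 log.py
```

```text
t 17.2 th 6.121 tau 0.498 Mz 0.563 Ft 1.2 Fr 1.54 Fz -5.4 rad 0.0549 z 0.1761 jt [-1.155 -0.324  0.244] j6 98.7
```

Emit:
carry_out(dr=[[3, 0, 0]], slide=[[0, 0.0029, 0.0001]], claw=[0.95])

```text
time: 17.32
tcp_pos: [0.6499, 0.1341, 0.1761]
ee_rot: [-28.2, 89.9, -123.9]
wrist_force: [0.9, 0.9, -5.9]
gripper_width: 0.124
```

```bash
python3 log.py
```

```text
t 17.32 th 6.173 tau 0.506 Mz 0.554 Ft 0.87 Fr 0.98 Fz -5.9 rad 0.055 z 0.1761 jt [-1.161 -0.325  0.253] j6 101.6
```

```bash
python3 - <<'E'
import numpy as np
D=np.array([(2.28,.329),(3.26,.247),(4.24,.272),(4.67,.251),(5.12,.397),(5.33,.237),(5.54,.373),(5.683,.333),(5.823,.485),(5.964,.443),(6.016,.468),(6.068,.432),(6.121,.498),(6.173,.506)])
for a in(.19,.2):
  best=sorted((np.sum((D[:,1]-.30-a*np.clip(D[:,0]-t,0,None))**2),t) for t in np.arange(4.4,6.1,.02))
  s2=best[0][0]/13
  ok=[t for c,t in best if c<best[0][0]+s2]
  print(a,best[0],s2**.5,min(ok),max(ok))
E
```

```text
0.19 (np.float64(0.03388597840000008), np.float64(5.219999999999983)) 0.05105500683651829 5.139999999999985 5.299999999999981
0.2 (np.float64(0.03274275999999998), np.float64(5.259999999999982)) 0.05018639104532069 5.179999999999984 5.319999999999981
```

Emit:
carry_out(dr=[[1.5, 0, 0]], slide=[[0, 0.0015, 0]], claw=[0.95])

```text
time: 17.45
tcp_pos: [0.6513, 0.134, 0.1761]
ee_rot: [-30.3, 89.9, -127.5]
wrist_force: [-0.1, 1.0, -5.0]
gripper_width: 0.119
```

```bash
python3 log.py
```

```text
t 17.45 th 6.199 tau 0.552 Mz 0.542 Ft -0.19 Fr 0.98 Fz -5.0 rad 0.055 z 0.1761 jt [-1.12  -0.282  0.422] j6 103.1
```

Emit:
carry_out(dr=[[1.5, 0, 0]], slide=[[0, 0.0015, 0]], claw=[0.95])

```text
time: 17.58
tcp_pos: [0.6527, 0.1339, 0.1761]
ee_rot: [-30.8, 89.8, -129.5]
wrist_force: [0.4, 1.5, -5.5]
gripper_width: 0.122
```

```bash
python3 log.py; python3 - <<'E'
from h import *
for n in("side","top"):
    im=cam(n)["img"]; a=im[190:290,310:410] if n=="side" else im[150:300,200:350]; cv2.imwrite(f"pics/{n}7.png",cv2.resize(a,None,fx=5 if n=="side" else 4,fy=5 if n=="side" else 4,interpolation=2))
E
```

```text
t 17.57 th 6.226 tau 0.464 Mz 0.476 Ft 0.23 Fr 1.5 Fz -5.5 rad 0.055 z 0.1761 jt [-1.161 -0.321  0.376] j6 104.6
```

View pics/side7.png

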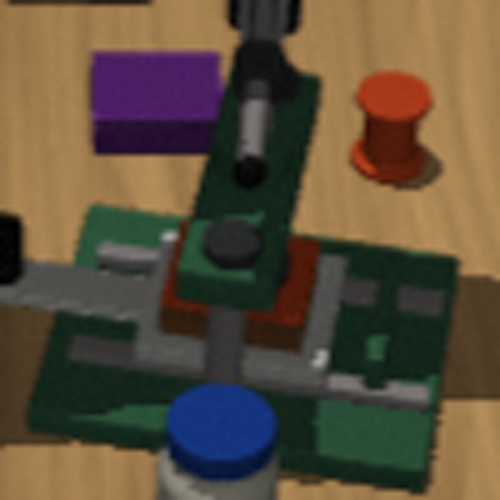

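The averaged torque is about 0.50 N m, so the foot bears with roughly 60 N. I'm letting go and lifting clear.

Emit:
carry_out(dr=[[0, 0, 0], [0, 0, 0], [0, 0, 0], [0, 0, 0], [0, 0, 0], [0, 0, 0], [0, 0, 0]], slide=[[0, 0, 0], [0, 0, 0], [0, 0, 0], [0, 0, 0], [-0.03, 0, 0], [-0.07, 0, 0], [-0.12, 0, 0]], claw=[0.95, 0.5, 0.5, 0.5, 0.5, 0.5, 0.5])

```text
time: 18.55
tcp_pos: [0.6525, 0.1338, 0.2966]
ee_rot: [-43.2, 89.8, -142.0]
wrist_force: [1.1, 0.5, 0.6]
gripper_width: 0.5
```

```bash
python3 - <<'E'
from h import *
info();print(rel([.42,-.15,.30],-20))
E
```

```text
t 18.55 tcp [0.6525 0.1338 0.2966] psi -8.72 xax [-0.003 -0.002 -1.   ] F [1.12 0.49 0.64] M [ 0.002 -0.033  0.032] w 0.5 J [ 5.900e+00  2.860e+01  4.460e+01  1.062e+02 -1.000e-01  1.046e+02]
(array([11.28392932,  0.17924618,  0.13800872]), array([-0.00200306, -0.18679126,  0.31578453]))
```

Emit:
carry_out(dr=[[0, 0, 0], [0, 0, 0], [0, 0, 0], [0, 0, 0], [0, 0, 0], [0, 0, 0], [0, 0, 0], [0, 0, 0]], slide=[[0, -0.024, 0.04], [0, -0.048, 0.08], [0, -0.072, 0.12], [0, -0.096, 0.16], [0, -0.12, 0.2], [0, -0.143, 0.24], [0, -0.167, 0.28], [0, -0.187, 0.315]], claw=[0.5, 0.5, 0.5, 0.5, 0.5, 0.5, 0.5, 0.5])

```text
time: 19.55
tcp_pos: [0.4188, -0.1504, 0.2988]
ee_rot: [-15.0, 89.8, -113.8]
wrist_force: [-0.5, -0.9, 1.1]
gripper_width: 0.501
```

```bash
python3 - <<'E'
from h import *
info()
for n in("side","top"):
    im=cam(n)["img"]; a=im[180:320,260:430] if n=="side" else im[140:320,190:400]; f=4 if n=="side" else 3.5; cv2.imwrite(f"pics/{n}8.png",cv2.resize(a,None,fx=f,fy=f,interpolation=2)); cv2.imwrite(f"pics/{n}8f.png",im)
E
```

```text
t 19.55 tcp [ 0.4188 -0.1504  0.2988] psi -8.75 xax [-0.002 -0.004 -1.   ] F [-0.51 -0.88  1.07] M [ 0.02  -0.004  0.039] w 0.501 J [-28.2  -7.4   3.6 101.   -0.2  70.5]
```

View pics/side8.png

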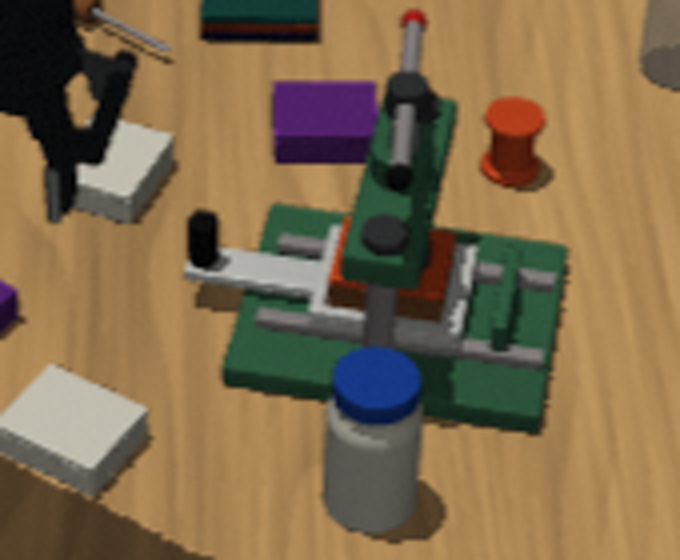

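View pics/top8.png

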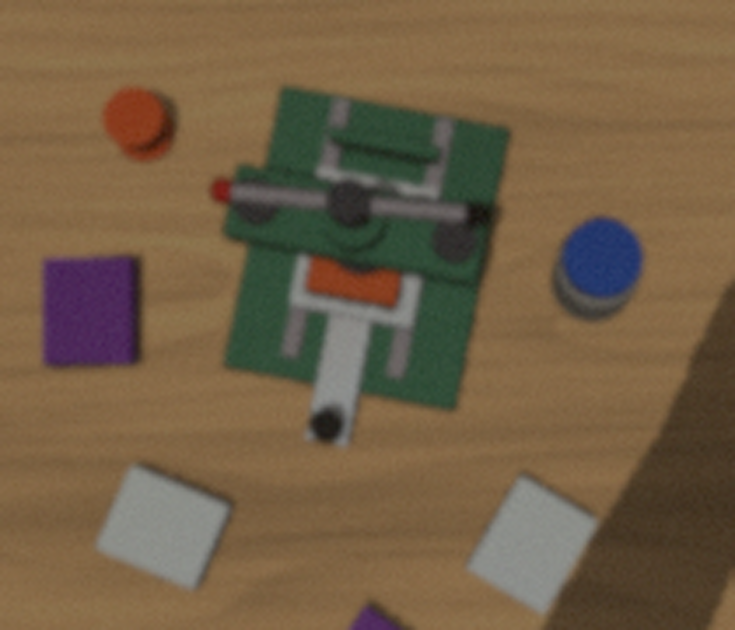

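```bash
python3 - <<'E'
from h import *
np.set_printoptions(precision=4,suppress=True)
T=lambda x,y:((x+.5)/3.5-.5+190,(y+.5)/3.5-.5+140)
S=lambda x,y:((x+.5)/4-.5+260,(y+.5)/4-.5+180)
k=at_z("top",T(327,424),.068);print("knob",k,tri(T(327,424),S(204,216)), "moved",np.hypot(*(k[:2]-[.4599,.1178])))
r,b=tri(T(222,190),S(413,18)),tri(T(482,213),S(400,177));print(r,b)
m=(r+b)/2;print("axis",m,"knob-axis",np.hypot(*(m[:2]-tri(T(327,424),S(204,216))[:2])))
d=(r-b);print("red az",np.degrees(np.arctan2(d[1],d[0])))
a=cv2.imread("pics/side0.png");c=cv2.imread("pics/side8f.png")
# bystanders diff
for n in("top","side"):
    A=cv2.imread(f"pics/{n}0.png");B=cv2.imread(f"pics/{n}8f.png")
    cv2.imwrite(f"pics/{n}diff.png",cv2.absdiff(A,B))
E
```

```text
knob [0.5168 0.1048 0.068 ] [0.5185 0.1045 0.0736] moved 0.058400310608335185
[0.6541 0.1568 0.1983] [ 0.6363 -0.0024  0.1985]
axis [0.6452 0.0772 0.1984] knob-axis 0.12958469046248192
red az 83.65120593446966
```

View pics/topdiff.png

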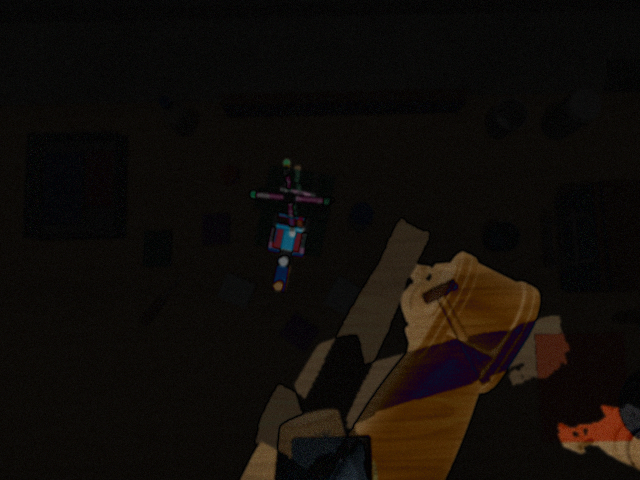

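```bash
python3 -c "
from plant import bot
print(bot.close_job())"
```

```text
the job is handed in; nothing more can be done
None
```

The bed is home under the press and the foot bears on the block with roughly 60 N, give or take about 10 N. I handed the job in at about 19.6 s with the arm well clear of everything.

- **Bed:** I pushed the knob with shut fingers until the bed stopped moving and the push force rose to about 15 N. The pictures put the knob 129.6 mm before the screw axis, against 130 mm when home. They show 58.4 mm of travel against the nominal 60 mm, about what a 2 mm calibration error allows.
- **Handle:** I wound it clockwise in two grips, from about 1.30 to 6.2 rad.
- **Force:** The turning torque averaged about 0.30 N m when free and about 0.50 N m over the last four readings (0.49 is nominal for 60 N). A fit to the readings before the last two put first touch at about 5.2 rad, so the foot was wound about 1 rad past touch. Single readings scattered by about 0.05 N m, and I could not see the foot directly.
- **Last pictures:** The block is in the pocket under the foot, and the things near the press have not moved. In the last pictures the arm hides part of the mallet, and I did not check it separately. The bar's angle in the pictures agrees with the arm's reading to about 2.4°, which is 2 to 3 N on the block.

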